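Refit a latch plate over a T-head stud

ROBOT

A 6-joint arm with a two-finger parallel gripper is mounted at the origin on the work surface. World frame = base frame: x ahead of the robot, y to its left, z up, the work surface at z = 0. Lengths are in mm, angles in rad, forces in N, time in s.
With the tool pointing down it reaches from about 325 to 875 mm from the base axis. Payload 4.4 kg.
Tool frame: the origin (TCP) lies on the centre line of the jaws, within the pads' length; the fingertips stand ahead of it and the grasp point (between the pads) lies 6 mm ahead of it (ctrl.tcp_to_tips is the z of the fingertips in the tool frame, in mm); z points along the fingers, y is the direction in which the jaws open and shut (so a half turn about z gives the same grasp; the last joint's range is limited). The gripper opens to 85 mm and grips with 20 to 120 N. Pads are 22 mm wide; open, the fingers measure 114 mm over their backs; the gripper's body (76 mm by 85 mm) begins 54 mm behind the grasp point. The pads swing forward as they close: fully open they stand 13 mm farther back than shut.
Start: joints at [-1.405, 0.207, 1.542, -0, 1.393, -0.15], TCP at [178.569, -546.572, 256.282] pointing down, gripper open.
Joint ranges: [-2.73, 2.73], [-0.86, 2.22], [0.23, 2.46], [-1.11, 4.25], [0.08, 2.63], [-2.82, 2.82]. Speed limits (rad/s): [2.79, 2.79, 3.14, 3.14, 3.14, 3.14].

INTERFACE

Orientations are given as a 3x3 rotation matrix whose columns are the frame's x, y, z axes.
In Python, from plant import ctrl, sensors, optics gives the robot as it stands. Calls block until the motion is done:
- ctrl.move_ptp(position, orientation): joint-space move of the TCP to a pose.
- ctrl.move_l(position, rot=None, vel=150, threshold=None): straight line of the TCP; rot=None keeps the orientation; vel is the mean speed in mm/s. With threshold (N) it stops when the force on the tool has changed by that much, and returns True; else False.
- ctrl.set_joints(angles): joint-space move.
- ctrl.gripper_to(opening, force=None): finger opening in mm; force is the grip in N (None keeps the last); returns when the fingers have stopped.
- ctrl.hold(seconds).
- ctrl.solve_ik(position, orientation): joint angles nearest the present ones, or None.
- sensors.read_state(): the state.
- optics.grab_frame(name): name is "side" or "top" or "wrist"; returns (picture, depth): 400x640x3 uint8, red, green, blue; 400x640 float32, mm along the optical axis (not along the pixel's ray), 0 where there is no reading.
- optics.camera_params(name): a dict with "mtx" (3x3 intrinsics, pixels), "k1" (the pictures are not rectified: a ray, as slopes to the right and down, at radius r is drawn at 1 + k1 r^2 times it, then the intrinsics apply), "R" (3x3) and "t" (3): a world point X has camera coordinates R X + t; the wrist camera has in their place "T_tool_cam" (4x4, takes a point from camera to tool coordinates, whose origin is the TCP and whose axes are the flange's). Camera axes: x right, y down, z forward; pixel columns grow to the right and rows downward; lengths in mm; the calibration is good to about 2 mm. A picture is of the moment at which its call begins: read the wrist's pose just before it. camera_params takes no time and is no camera call.
A pose or a line that the arm cannot do raises ctrl.MotionError and nothing moves.
- ctrl.finish_job(): hands the job in, once; it reports no verdict.
The state is a dict: "t": time; "q": joint angles; "qvel": joint speeds; "tau": joint torques, N m; "eef_pos": TCP position; "eef_rot": TCP orientation; "force": force on the tool from outside, world axes, zero at the start; "wrist_torque": the same for the moment, N m; "grip_width": finger opening in mm.
Only numpy, scipy, OpenCV 4.12 (cv2) and the standard library are available. Lean on these libraries where they do the work, as an engineer would, in place of code of your own. Each camera call takes 0.05 s, during which the arm holds its last target. There are 200 camera calls.

TASK

Refit the red latch plate on the instrument housing so that the lid is locked shut: take it off the parts tray by its black fin, tilt its oblong eye past the wide head of the stud, level it under the head, then draw it back until its rear hole drops over the brass dowel and the plate lies flat and flush on the housing. Do it gently by feel, never forcing the plate against the housing, stud or dowel (keep under 25 N), let go of the plate, and leave the other things on the bench where they are.

Things in the scene. Friction and masses are not known exactly. Their poses are not given: they have to be found in the camera images.
- latch: red steel latch plate, 0.12 to 0.26 kg: 116 long (x), 46 wide (y), 5 thick, lying flat, black fin up. Origin: on its underside, below the centre of the oblong eye; z up, x along the plate from the eye towards the fin and rear hole. It spans x -27 to +89: tail strip 12 long, eye, fin, rear hole
- latch_eye (a point): centre of the plate's oblong eye, half-way through the thickness (2.5 above the underside); axes as the plate's. The eye is a through opening 30 long (x -15 to +15) and 22 wide; the tail strip (x -27 to -15) closes its front
- latch_fin (a point): centre of the plate's black grip fin, +48 in x from the eye: an upright block 30 long (x), 12 thick (y), 30 high, standing on the plate's top face; this point is 15 above that face and 17.5 above the eye's centre. Grasp it across its 12 thickness from above
- latch_hole (a point): centre of the plate's rear hole, +72 in x from the eye, half-way through the thickness: a through opening 12 long (x) and 16 wide, behind the fin
- housing: fixed brushed-metal instrument housing, 200 (x) by 130 (y) by 55 high, flat top with a lid seam. Origin: centre of its underside. Its x runs from the stud (far side) towards the dowel, that is towards the robot's side of the bench, along world -x to within about 20 degrees
- stud_head (a point): centre of the top face of the rigid T-stud's head, 26 above the housing's top face, at x -50 of the housing; axes as the housing's. Round neck 9 in diameter, 22 tall; head a bar 42 long (x), 16 wide, 4 thick, centred on the neck. Too long for the level eye; passes with the fin side up about 30 degrees: tail under the head's -x end, slid to +x until the eye's front end meets the neck
- dowel_mean (a point): mean place of the brass dowel's foot on the housing's top face, 72 from the stud's axis towards +x. The rigid dowel (10 in diameter, flat tip, 8 high) stands in line with the stud within 8 either way of this point along x; where exactly is not reported, so feel for it: the level plate rests on its tip until, drawn back 2 to 19 to -x from neck contact, the hole drops over it
- tray: black rubber parts tray, fixed, 200 by 130, its top face 12 high, with low wooden end strips; origin at the centre of its underside. The latch plate, nut and washer start on it
- nut: brass round nut blank, 19 across, 10 high, lying on the tray (mm); not part of the job, leave it
- washer: steel washer, 26 across, 5 high, on the tray (mm); not part of the job, leave it
- driver: blue-handled screwdriver lying on the bench (mm); not part of the job, leave it
- gauge: yellow round digital gauge, 72 across, 90 high, standing (mm); not part of the job, leave it
- filter: blue filter unit with an amber top and steel ports, 118 high (mm); not part of the job, leave it
- bottle: white bottle, 60 across, 160 high (mm); not part of the job, leave it
- tape: green ring (tape core), 90 across, 24 high (mm); not part of the job, leave it
Things that resemble listed ones, but are neither listed nor needed, are in the scene too. Of the things shaped like the latch, the red one is meant. Of the things that look like the housing, the larger one is meant.

How it is judged:
By the outcome, as a careful person would: the job done as asked, in the order asked, and still so for the second after the job is handed in, with the robot touching nothing.
It also fails if it takes over 72 s, if anything falls off the work surface, if the arm or the gripper's body presses on something with over 40 N, if the wrist force passes 120 N, or if a joint passes its speed limit or range.

## Working session

There is one attempt and no reset: what is moved stays moved. The work goes in short steps, each a Python script; the robot and the scene stay as the last script left them, time stands still between calls to the robot, and variables do not carry over. Pictures are saved under pics/ and viewed, about 8 in all and at most 12, crops included, and the job is handed in when it is done.

```bash
ls; mkdir -p pics
python3 - <<'E'
from plant import ctrl,sensors,optics
import cv2,numpy as np
for n in("top","side"):
    im,d=optics.grab_frame(n); np.savez(f"pics/{n}0.npz",im=im,d=d); cv2.imwrite(f"pics/{n}0.png",im[:,:,::-1])
    p=optics.camera_params(n); print(n,p)
print(optics.camera_params("wrist"),ctrl.tcp_to_tips,sensors.read_state())
E
```

```text
pics
top {'mtx': array([[388.96149832,   0.        , 319.07331557],
       [  0.        , 388.96149832, 198.6600172 ],
       [  0.        ,   0.        ,   1.        ]]), 'k1': -0.04846171543864681, 'R': array([[ 0.04176261, -0.99912211, -0.00330185],
       [-0.97818242, -0.04021377, -0.20381858],
       [ 0.20350687,  0.01174181, -0.97900311]]), 't': array([ -23.70748323,  574.21668181, 1067.33648569])}
side {'mtx': array([[408.07562709,   0.        , 311.62728492],
       [  0.        , 408.07562709, 195.40703765],
       [  0.        ,   0.        ,   1.        ]]), 'k1': -0.09608602246350299, 'R': array([[-0.99932081, -0.03355257, -0.01523617],
       [-0.01144248,  0.67556601, -0.73721071],
       [ 0.03502835, -0.73653567, -0.6754911 ]]), 't': array([ 565.12371878,   75.42963951, 1199.88090872])}
{'mtx': array([[291.18625704,   0.        , 322.19433741],
       [  0.        , 291.18625704, 193.68549293],
       [  0.        ,   0.        ,   1.        ]]), 'k1': 0.00467677766234626, 'T_tool_cam': array([[ 3.41537810e-04, -9.57627041e-01, -2.88010995e-01,
         7.25471915e+
[... 339 characters left out ...]
, -5.28176641e-06,
        1.39351579e+00, -1.50514143e-01]), 'qvel': array([-0.00029819, -0.00115202, -0.00406635, -0.00029754, -0.00110972,
        0.00037444]), 'tau': array([ 2.31661916e-04, -3.84091759e+01, -2.92548072e+01, -1.73658887e-04,
        4.83595169e-03, -1.98745391e-05]), 'eef_pos': array([ 178.44838573, -545.92314806,  255.2055037 ]), 'eef_rot': array([[ 9.50550827e-01,  3.10568831e-01, -3.57018932e-04],
       [ 3.10568875e-01, -9.50548540e-01,  2.10882366e-03],
       [ 3.15571073e-04, -2.11542304e-03, -9.99997713e-01]]), 'force': array([ 0.4536374 , -0.62872451, -0.28516825]), 'wrist_torque': array([-0.00189195,  0.00203571, -0.0657128 ]), 'grip_width': 85.45747244712864}
```

View pics/top0.png

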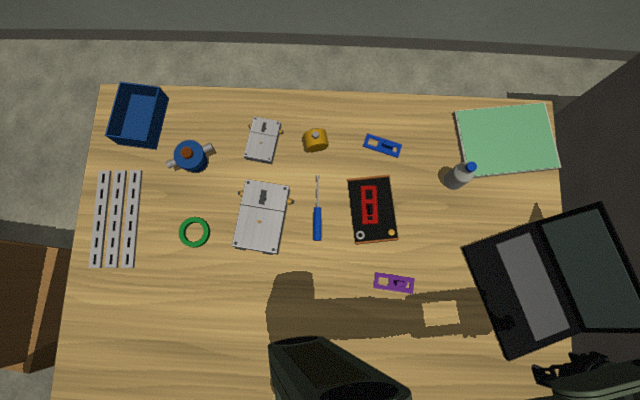

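View pics/side0.png

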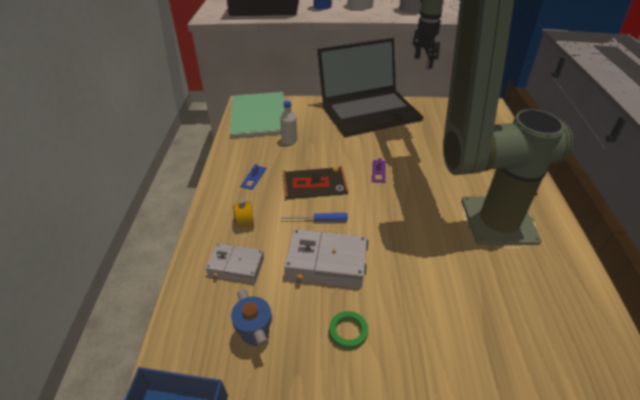

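The red latch is at top (370,204). Lookalikes are the blue one (382,145) and the purple one (394,283), neither of them red. The larger housing is at (262,216) and the smaller decoy at (262,139). Next I take close wrist views of both chosen items.

```bash
cat > h.py <<'E'
from plant import ctrl,sensors,optics
import cv2,numpy as np
def grab(n,name):
    s=sensors.read_state(); im,d=optics.grab_frame(n)
    p=optics.camera_params(n)
    if n=="wrist":
        T=p["T_tool_cam"]; R=s["eef_rot"]@T[:3,:3]; c=s["eef_pos"]+s["eef_rot"]@T[:3,3]
    else: R=p["R"].T; c=-R@p["t"]
    np.savez(f"pics/{name}.npz",im=im,d=d,R=R,c=c,K=p["mtx"],k=p["k1"],er=s["eef_rot"],ep=s["eef_pos"])
    cv2.imwrite(f"pics/{name}.png",im[:,:,::-1]); return dict(np.load(f"pics/{name}.npz"))
def rays(f,uv):
    uv=np.atleast_2d(np.asarray(uv,float))
    n=cv2.undistortPoints(uv.reshape(-1,1,2),f["K"],np.array([float(f["k"]),0,0,0])).reshape(-1,2)
    return np.c_[n,np.ones(len(n))]
def onplane(f,uv,z):
    w=rays(f,uv)@f["R"].T; return f["c"]+w*((z-f["c"][2])/w[:,2:])
def project(f,X):
    p=(np.atleast_2d(X)-f["c"])@f["R"]
    return cv2.projectPoints(p,np.zeros(3),np.zeros(3),f["K"],np.array([float(f["k"]),0,0,0]))[0].reshape(-1,2)
def bydepth(f,uv):
    r=rays(f,uv); d=np.array([f["d"][int(v),int(u)] for u,v in np.atleast_2d(uv)])
    return f["c"]+(r*d[:,None])@f["R"].T
def down(yaw,pitch=0):
    "tool z down, tool x at yaw; then lean: pitch>0 tips the gripper body towards +tool x"
    c,s=np.cos(yaw),np.sin(yaw); R=np.array([[c,s,0],[s,-c,0],[0,0,-1.]])
    a,b=np.cos(pitch),np.sin(pitch)
    return R@np.array([[a,0,-b],[0,1,0],[b,0,a]])
E
python3 - <<'E'
from h import *
f=grab("top","top1")
tr=onplane(f,[(348,179),(389,176),(398,240),(355,243)],12);print("tray",tr.round(),tr.mean(0).round())
ho=onplane(f,[(243,180),(290,184),(281,254),(233,247)],55);print("hous",ho.round(),ho.mean(0).round())
for nm,c,z,y in(("wt",tr.mean(0),230,0),("wh",ho.mean(0),270,0)):
    R=down(y); p=[c[0]-20,c[1],z]; q=ctrl.solve_ik(p,R); print(nm,p,q)
    ctrl.move_ptp(p,R); g=grab("wrist",nm); print(sensors.read_state()["t"],g["ep"])
E
```

```text
tray [[ 649.  -85.   12.]
 [ 664. -210.   12.]
 [ 469. -238.   12.]
 [ 455. -111.   12.]] [ 559. -161.   12.]
hous [[622. 226.  55.]
 [616.  87.  55.]
 [411. 101.  55.]
 [425. 239.  55.]] [519. 163.  55.]
wt [np.float64(539.4806303370544), np.float64(-161.00745073551863), 230] [-4.43747719e-01  2.03924259e-01  1.60064422e+00 -4.44089210e-16
  1.33702418e+00  1.12704861e+00]
2.1167 [ 539.32539242 -161.87737178  230.07596981]
wh [np.float64(498.7347743124109), np.float64(163.3352844523364), 270] [ 1.51489955e-01  8.87396401e-02  1.64711376e+00 -4.44089210e-16
  1.40573925e+00  1.72228628e+00]
3.4167 [499.08566426 162.39426467 269.83992013]
```

View pics/wt.png

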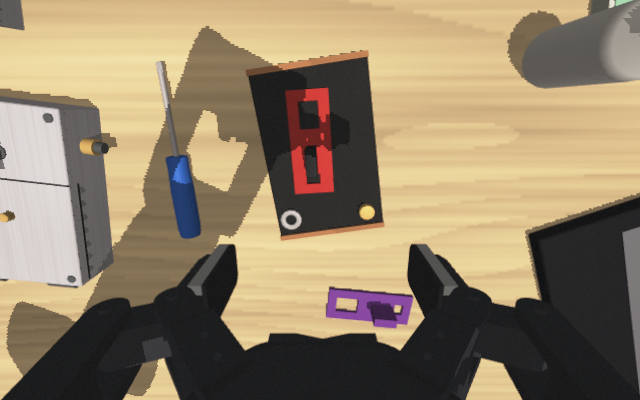

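View pics/wh.png

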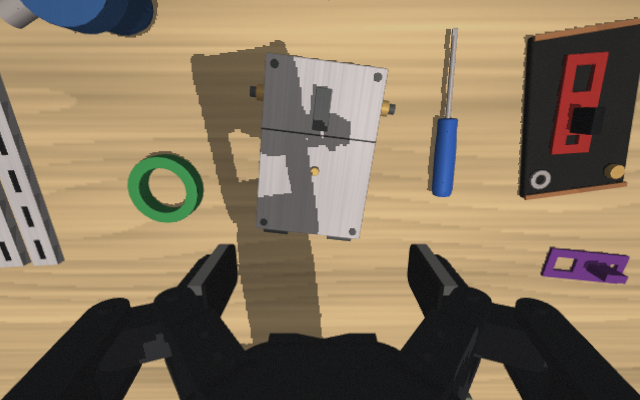

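The wrist view shows the red latch on the tray, with its eye on the far side (308,115) and the fin nearer the robot (312,165). The second view shows the large housing, with the stud head at (322,107), the dowel at (315,171) and the seam between them. I now measure both from the depth cloud and colour masks.

```bash
cat >> h.py <<'E'
def cloud(f):
    v,u=np.mgrid[0:400,0:640]; uv=np.c_[u.ravel(),v.ravel()]
    P=f["c"]+(rays(f,uv)*f["d"].reshape(-1,1))@f["R"].T
    P[f["d"].ravel()==0]=np.nan; return P.reshape(400,640,3)
def big(m,near=None):
    n,l,s,c=cv2.connectedComponentsWithStats(m.astype(np.uint8))
    return l==1+np.argmax(s[1:,4])
def rect(xy):
    (c,wh,a)=cv2.minAreaRect(np.asarray(xy,np.float32)); b=np.deg2rad(a)
    if wh[0]<wh[1]: b+=np.pi/2; wh=wh[::-1]
    if np.cos(b)>0: b+=np.pi
    return np.array(c),np.array(wh),b%(2*np.pi)
E
cat > m1.py <<'E'
from h import *
f=dict(np.load("pics/wt.npz")); P=cloud(f); hsv=cv2.cvtColor(f["im"],cv2.COLOR_RGB2HSV).astype(int)
red=((hsv[...,0]<8)|(hsv[...,0]>172))&(hsv[...,1]>150); red[:, :250]=0;red[:,380:]=0; red[230:]=0;red[:75]=0
red=big(red); v,u=np.nonzero(red); X=onplane(f,np.c_[u,v],17); c,wh,b=rect(X[:,:2]); print("plate",c,wh,np.rad2deg(b),"z",np.nanpercentile(P[red][:,2],[10,50,90]))
ex=np.array([np.cos(b),np.sin(b)]); print("eye",c-31*ex,"fin",c+17*ex)
roi=np.zeros_like(red); roi[85:200,280:345]=1
m=roi&(P[...,2]>40)&(P[...,2]<56); print("fin top",m.sum(),np.nanmedian(P[m],0),); v,u=np.nonzero(m); 
if m.sum()>20: print(rect(onplane(f,np.c_[u,v],47)[:,:2]), u.mean(),v.mean())
f=dict(np.load("pics/wh.npz")); P=cloud(f); Z=P[...,2]
roi=np.zeros(Z.shape,bool); roi[40:250,240:410]=1
m=big(roi&(abs(Z-55)<6)); m=cv2.morphologyEx(m.astype(np.uint8),cv2.MORPH_CLOSE,np.ones((9,9)))>0
v,u=np.nonzero(m); c,wh,b=rect(onplane(f,np.c_[u,v],55)[:,:2]); print("housing",c,wh,np.rad2deg(b),"z",np.nanmedian(Z[m]))
ex=np.array([np.cos(b),np.sin(b)]); print("stud pred",c-50*ex,"dowel pred",c+22*ex)
m=big(roi&(Z>73)&(Z<90)); v,u=np.nonzero(m); print("head",m.sum(),np.nanmedian(Z[m]),rect(onplane(f,np.c_[u,v],81)[:,:2]),u.mean(),v.mean())
hsv=cv2.cvtColor(f["im"],cv2.COLOR_RGB2HSV).astype(int)
m=roi&(hsv[...,1]>110)&(abs(hsv[...,0]-20)<12)&(np.indices(Z.shape)[1]<340)&(np.indices(Z.shape)[1]>290)&(np.indices(Z.shape)[0]>140)
v,u=np.nonzero(m); print("dowel",m.sum(),u.mean(),v.mean(),onplane(f,[(u.mean(),v.mean())],60))
E
python3 m1.py
```

```text
plate [ 571.61669922 -148.35432434] [116.48155212  46.83131409] 183.3520543575287 z [15.27688017 16.33792349 17.30682252]
eye [ 602.56366152 -146.54172283] fin [ 554.64578441 -149.34833162]
fin top 329 [ 555.85820193 -149.82465284   46.18936973]
(array([ 555.66271973, -149.73023987]), array([30.17170143, 11.94730949]), np.float64(3.2058782039617006)) 310.8905775075988 162.19756838905775
housing [517.18719482 169.49278259] [202.24552917 129.30319214] 173.03468322753906 z 54.37207889499021
stud pred [566.81818191 163.42935776] dowel pred [495.34956051 172.16068952]
head 675 80.35826600345109 (array([568.36755371, 163.13566589]), array([41.58035278, 15.8378582 ]), np.float64(3.0188307810331736)) 321.7525925925926 108.6962962962963
dowel 51 314.1372549019608 170.7843137254902 [[500.53365422 171.88112869  60.        ]]
```

Run:
```python
from h import *
yaw=np.deg2rad(3.5)
for p,R in(([520,170,140],down(np.deg2rad(-7),np.deg2rad(32))),([530,165,200],down(np.deg2rad(-7),np.deg2rad(35)))): print("ik",ctrl.solve_ik(p,R))
R=down(yaw); fx,fy=555.3,-149.6
ctrl.gripper_to(45,20)
ctrl.move_ptp([fx,fy,110],R)
print("hit",ctrl.move_l([fx,fy,45],vel=60,threshold=8))
ctrl.gripper_to(5,20); s=sensors.read_state(); print(s["grip_width"],s["eef_pos"],s["force"])
ctrl.gripper_to(5,70)
ctrl.move_l([fx,fy,130],vel=80)
s=sensors.read_state(); print(s["t"],s["grip_width"],s["force"],s["wrist_torque"])
grab("wrist","held")
```

```text
ik [0.0957026  0.595657   1.3548101  0.11642455 1.73781893 1.77582581]
ik [0.08340643 0.58004827 1.26284238 0.12393279 1.89725904 1.77990562]
hit False
11.685155878833282 [ 555.64693877 -149.76312038   45.44592729] [-0.49532141 -1.11171892  1.63017401]
8.2833 10.70859158523036 [ 0.11569109  0.44898122 -1.03858492] [-0.0010297   0.07083979  0.00639723]
```

View pics/held.png

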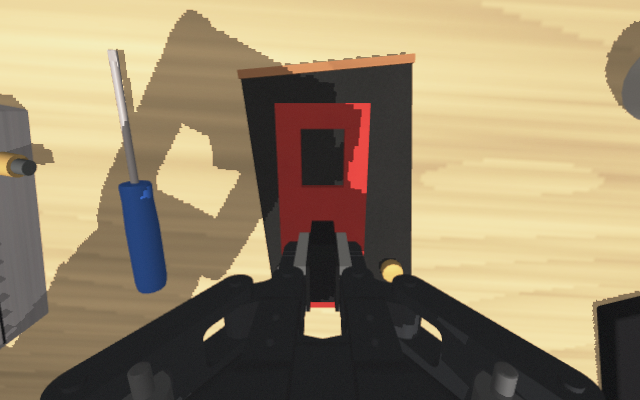

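The plate is held: its eye is clear at (322,157), with the fin between the pads at (322,255). I now measure the plate's pose in the tool frame.

```bash
cat > m2.py <<'E'
from h import *
import sys
def held(name):
    f=dict(np.load(f"pics/{name}.npz")); g=dict(f)
    T=optics.camera_params("wrist")["T_tool_cam"]; g["R"]=T[:3,:3]; g["c"]=T[:3,3]   # tool frame
    P=cloud(g); hsv=cv2.cvtColor(f["im"],cv2.COLOR_RGB2HSV).astype(int)
    red=((hsv[...,0]<8)|(hsv[...,0]>172))&(hsv[...,1]>150)
    red&=(P[...,2]>5)&(P[...,2]<50); red[:,:200]=0; red[:,440:]=0; red=big(red)
    r=cv2.erode(red.astype(np.uint8),np.ones((5,5)))>0; r[230:]=0
    X=P[r]; A=np.c_[X[:,:2],np.ones(len(X))]; k,*_=np.linalg.lstsq(A,X[:,2],rcond=None)
    n=np.array([-k[0],-k[1],1]); 
    print("plane z=",k,"resid",np.std(X[:,2]-A@k),"pitch deg",np.rad2deg(k[0]),"roll",np.rad2deg(k[1]))
    # fill eye -> hole mask
    cs,hi=cv2.findContours(red.astype(np.uint8),cv2.RETR_CCOMP,cv2.CHAIN_APPROX_NONE)
    def top(uv):
        w=rays(g,uv)@g["R"].T; t=(k[2]-n@g["c"])/(w@n); return g["c"]+w*t[:,None]
    for c,h in zip(cs,hi[0]):
        if len(c)<60: continue
        Y=top(c.reshape(-1,2)); 
        (cc,wh,a)=cv2.minAreaRect(Y[:,:2].astype(np.float32)); print("hole" if h[3]>=0 else "outer",np.round(cc,2),np.round(wh,2),round(a,2),"x range",Y[:,0].min().round(2),Y[:,0].max().round(2),"y",Y[:,1].min().round(2),Y[:,1].max().round(2))
if __name__=="__main__": held(sys.argv[1])
E
python3 m2.py held
```

```text
plane z= [-1.65774199e-05 -1.22231273e-05  2.92156908e+01] resid 0.6156454845714475 pitch deg -0.0009498161983362571 roll -0.0007003336054996759
outer [33.45 -0.49] [45.95 80.64] 89.98 x range -6.86 73.78 y -23.48 22.48
hole [47.52 -0.57] [22.58 30.  ] 89.87 x range 32.54 62.54 y -11.85 10.75
```

```bash
cat > pose.py <<'E'
from h import *
S=np.array([568.3,162.6]); YAW=np.deg2rad(-7.0); U,V=47.2,33.4; TOP=55.
def pose(sf,zf,deg,dy=0.,yaw=None):
    "TCP pose with the eye's front lower edge at housing s=sf from the stud axis, zf above the top, fin side up by deg; dy along tool y"
    yaw=YAW if yaw is None else yaw
    R=down(yaw,np.deg2rad(deg)); eh=-np.array([np.cos(yaw),np.sin(yaw),0])
    F=np.r_[S,TOP+zf]+eh*sf+R[:,1]*dy
    return F-R[:,0]*(U+15)-R[:,2]*V,R
def st(m=""):
    s=sensors.read_state(); print(m,"t",round(s["t"],2),"p",s["eef_pos"].round(1),"F",s["force"].round(1),"M",s["wrist_torque"].round(2),"w",round(s["grip_width"],1)); return s
E
python3 - <<'E'
from pose import *
p,R=pose(-26,75,32); print(p)
ctrl.move_l([555.3,-149.6,190],vel=200)
ctrl.move_ptp(p,R)
p,R=pose(-26,44,32); ctrl.move_l(p,R,vel=60); ctrl.hold(0.3); s=st(); print(s["eef_pos"]-p,(R.T@s["eef_rot"]).round(4)[0])
grab("wrist","pre")
E
python3 m2.py pre
```

```text
[559.31816387 163.70283081 191.28578465]
 t 10.94 p [559.5 163.8 160.7] F [-0.6 -0.5 -2.1] M [-0.04 -0.44  0.04] w 11.2
[0.22415418 0.09240738 0.40764862] [1.e+00 2.e-04 8.e-04]
plane z= [-1.20520084e-03 -2.12866905e-04  2.99485785e+01] resid 0.6226747435462254 pitch deg -0.06905292174254604 roll -0.012196375266655462
outer [34.15 -0.45] [45.33 80.02] 89.94 x range -5.88 74.17 y -23.14 22.21
hole [47.93 -0.43] [23.07 30.  ] 90.0 x range 32.93 62.93 y -11.96 11.1
```

View pics/pre.png

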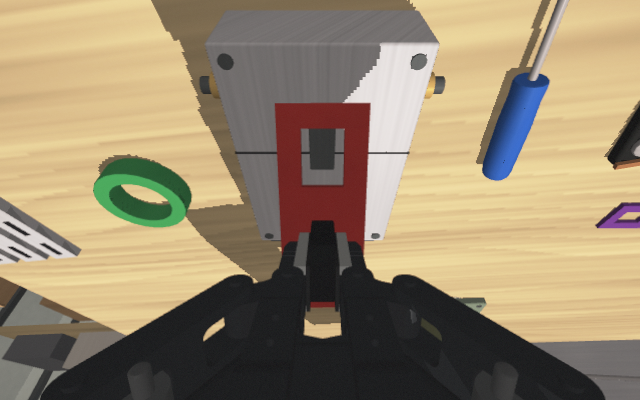

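The head shows through the eye at (322,149), with about equal gaps left and right. I check its far end numerically, then go in.

Run:
```python
from pose import *
f=dict(np.load("pics/pre.npz")); P=cloud(f)
roi=np.zeros((400,640),bool); roi[110:185,303:344]=1
m=big(roi&(abs(P[...,2]-80.5)<3)); v,u=np.nonzero(m); X=onplane(f,np.c_[u,v],81)[:,:2]
eh=-np.array([np.cos(YAW),np.sin(YAW)]); ty=np.array([np.sin(YAW),-np.cos(YAW)])
D=X-S; print(m.sum(),"s range",(D@eh).min(),(D@eh).max(),"y range",np.percentile(D@ty,[1,99]),"u",u.min(),u.max(),"v",v.min(),v.max())
for r in (132,140,150): 
  k=v==r
  if k.any(): print(r,(D@ty)[k].min(),(D@ty)[k].max())
```

```text
1067 s range -12.887837695953237 19.919495755428112 y range [-8.34873778  7.1554583 ] u 309 335 v 128 169
132 -8.218038535814587 7.034371414417913
140 -8.415492122531884 7.231460448069061
150 -8.055198654575971 6.8706562277914225
```

Run:
```python
from pose import *
def go(sf,zf,d,vel,th=None):
    p,R=pose(sf,zf,d); h=ctrl.move_l(p,R,vel=vel,threshold=th); s=st(f"sf{sf} zf{zf} {d} hit={h}")
    D=s["eef_pos"]-p; eh=np.array([-np.cos(YAW),-np.sin(YAW),0]); print("  err s",(D@eh).round(2),"z",D[2].round(2)); return h
ctrl.hold(.2); st("0")
if not go(-27,14,32,30,5):
    go(0,14,32,15,4)
    ctrl.hold(.3); st("after")
grab("wrist","slid"); grab("side","slids")
```

```text
0 t 11.19 p [559.3 163.7 160.4] F [-0.4 -0.4 -1.3] M [-0.1  -0.38  0.02] w 10.9
sf-27 zf14 32 hit=False t 12.34 p [560.5 163.6 130.6] F [-0.   0.7 -1.1] M [-0.06 -0.44 -0.02] w 10.6
  err s -0.19 z 0.28
sf0 zf14 32 hit=True t 13.83 p [537.  166.5 129.5] F [ 1.6 -0.   0. ] M [-0.01 -0.67 -0.09] w 10.9
  err s -3.47 z -0.76
after t 14.13 p [536.8 166.4 128.9] F [ 3.1 -0.3  0.3] M [-0.03 -0.87 -0.01] w 11.0
```

```bash
sed -i 's/S=np.array(\[568.3,162.6\])/S=np.array([567.2,162.7])/' pose.py
cat >> pose.py <<'E'
def go(sf,zf,d,vel,th=None,dy=0):
    p,R=pose(sf,zf,d,dy); h=ctrl.move_l(p,R,vel=vel,threshold=th); s=st(f"sf{sf} zf{zf} {d} hit={h}")
    D=s["eef_pos"]-p; eh=np.array([-np.cos(YAW),-np.sin(YAW),0]); print("  err s",(D@eh).round(2),"z",D[2].round(2)); return h
E
python3 - <<'E'
from pose import *
go(-5.2,14,32,10)
for d in (24,16,8,0):
    if go(-5.2,14,d,20,6): break
ctrl.hold(.3); st()
grab("wrist","lev"); f=grab("side","levs")
a=cv2.imread("pics/lev.png")[60:360,120:520]; b=f["im"][210:300,260:400,::-1]
b=cv2.resize(b,(467,300)); cv2.imwrite("pics/levc.png",np.hstack([a,b])[:, :800])
E
python3 m2.py lev
```

```text
sf-5.2 zf14 32 hit=False t 14.58 p [537.3 166.2 129.9] F [ 2.4 -0.1 -1.6] M [-0.04 -0.79  0.  ] w 10.8
  err s 0.28 z -0.39
sf-5.2 zf14 24 hit=False t 15.22 p [529.2 167.3 124.9] F [ 2.5 -0.4 -1.2] M [-0.12 -0.65 -0.03] w 10.7
  err s 0.2 z 0.12
sf-5.2 zf14 16 hit=False t 15.87 p [522.1 168.2 118.3] F [ 1.6 -1.1 -1.6] M [-0.1  -0.47 -0.05] w 10.8
  err s 0.09 z 0.09
sf-5.2 zf14 8 hit=False t 16.51 p [515.9 169.  110.9] F [ 2.3 -0.4 -3.9] M [-0.02 -0.4   0.02] w 10.7
  err s -0.02 z 0.14
sf-5.2 zf14 0 hit=False t 17.15 p [510.8 169.7 102.6] F [ 1.   0.1 -2.6] M [-0.12 -0.38  0.01] w 11.2
  err s -0.2 z 0.21
 t 17.45 p [510.8 169.6 102.5] F [ 1.9  0.2 -1.7] M [-0.09 -0.31  0.03] w 10.7
plane z= [-1.42943107e-03 -7.30423816e-04  2.92461318e+01] resid 0.6055196406005925 pitch deg -0.08190036733021257 roll -0.041850201941034476
outer [33.72 -0.4 ] [45.77 79.81] 89.57 x range -6.36 73.69 y -23.29 22.5
```

View pics/levc.png

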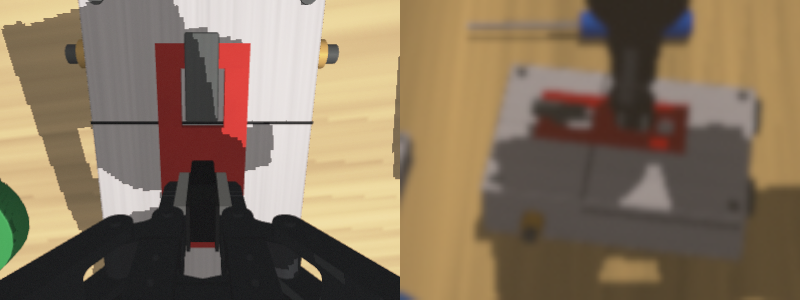

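Level and under the head: in the crop, the head bar sits on top of the tail. Next I feel for the dowel with light probes.

Run:
```python
from pose import *
go(-6,11,0,20)
for sf in (-13.,-15,-16,-17,-18,-19,-20,-21,-22,-23):
    go(sf,10.5,0,20,8); ctrl.hold(.1)
    if not go(sf,4.5,0,12,3.5): print("DROPPED",sf); break
    if sensors.read_state()["t"]>32: break
```

```text
sf-6 zf11 0 hit=False t 17.86 p [510.9 169.5  99. ] F [ 0.4  0.9 -2.1] M [-0.06 -0.14 -0.02] w 10.5
  err s 0.51 z -0.42
sf-13.0 zf10.5 0 hit=False t 18.36 p [518.4 168.7  98.8] F [ 0.3  0.3 -1.9] M [0.03 0.04 0.01] w 10.8
  err s 0.0 z -0.06
sf-13.0 zf4.5 0 hit=True t 18.8 p [518.6 168.8  96.4] F [-0.4 -1.4  4.9] M [-0.    0.08 -0.  ] w 10.6
  err s -0.18 z 3.53
sf-15 zf10.5 0 hit=False t 19.19 p [520.  168.4  98.4] F [-0.3 -0.1 -1.4] M [0.02 0.   0.  ] w 11.1
  err s 0.38 z -0.47
sf-15 zf4.5 0 hit=True t 19.63 p [520.4 168.5  96.3] F [ 0.6 -0.3  3.9] M [-0.07  0.15  0.07] w 10.4
  err s -0.09 z 3.39
sf-16 zf10.5 0 hit=False t 20.0 p [520.9 168.2  98.4] F [ 0.   0.6 -1.5] M [-0.02 -0.01  0.03] w 10.9
  err s 0.45 z -0.52
sf-16 zf4.5 0 hit=True t 20.44 p [521.5 168.4  96.2] F [-0.3 -0.7  4.3] M [ 0.05  0.1  -0.05] w 10.8
  err s -0.11 z 3.33
sf-17 zf10.5 0 hit=False t 20.81 p [521.8 168.1  98.4] F [-0.8  0.7 -1.2] M [ 0.02 -0.02 -0.02] w 10.9
  err s 0.52 z -0.54
sf-17 zf4.5 0 hit=True t 21.26 p [522.4 168.2  95.9] F [0.1 0.2 3. ] M [ 0.01  0.08 -0.02] w 10.6
  err s -0.06 z 3.02
sf-18 zf10.5 0 hit=False t 21.63 p [522.8 168.   98.4] F [ 0.3 -0.1 -0.8] M [ 0.01 -0.01  0.01] w 10.9
  err s 0.5 z -0.49
sf-18 zf4.5 0 hit=False t 22.38 p [523.5 168.1  92.8] F [ 1.2 -0.5 -2.4] M [-0.02 -0.24  0.01] w 10.9
  err s -0.18 z -0.06
DROPPED -18
```

```bash
python3 - <<'E'
from pose import *
go(-18.4,4.2,0,10)
go(-18.4,-1.5,0,10,3.5); ctrl.hold(.3); st("seated")
f=grab("wrist","seat"); s=grab("side","seats")
a=f["im"][60:360,120:520,::-1]; b=cv2.resize(s["im"][210:300,260:380,::-1],(400,300)); cv2.imwrite("pics/seatc.png",np.hstack([a,b]))
E
python3 m2.py seat
```

```text
sf-18.4 zf4.2 0 hit=False t 22.63 p [523.6 168.   92.6] F [ 0.4  0.4 -1.2] M [-0.08 -0.09  0.02] w 10.6
  err s 0.11 z -0.02
sf-18.4 zf-1.5 0 hit=True t 23.08 p [523.7 168.   88.6] F [-0.6 -1.   4.6] M [-0.03  0.    0.02] w 11.0
  err s 0.01 z 1.69
seated t 23.38 p [523.7 168.1  88.6] F [1.  0.1 5.7] M [-0.01 -0.06  0.02] w 10.9
plane z= [-1.40954855e-03 -1.23245406e-03  2.92024704e+01] resid 0.615620572227532 pitch deg -0.08076118305529997 roll -0.07061441587526555
outer [33.75 -0.56] [45.97 79.91] 89.65 x range -6.34 73.69 y -23.45 22.52
hole [40.02 -0.48] [22.88 49.64] 89.97 x range 15.2 64.84 y -11.93 10.96
```

View pics/seatc.png

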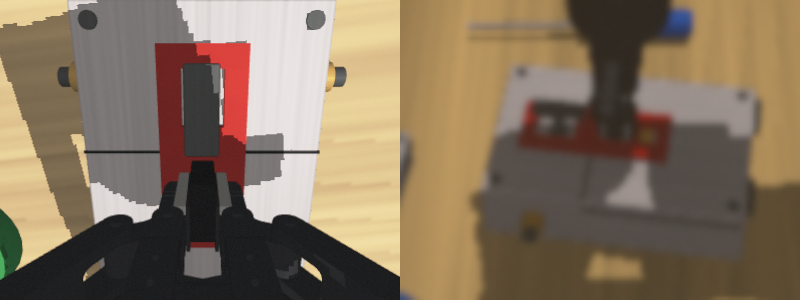

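Height agrees: the underside is at 55.2, 7.5 below where it rested on the dowel tip, and brass shows in the hole. Release, retreat and check.

Run:
```python
from pose import *
go(-18.4,0,0,10)
ctrl.gripper_to(40,20); st("open")
s=sensors.read_state(); p=s["eef_pos"]
p,R=pose(-18.4,0,0)
print("lift hit",ctrl.move_l(p+[0,0,50],vel=60,threshold=8))
ctrl.move_l([p[0]-25,p[1],250],down(YAW),vel=150); ctrl.hold(.2); st()
f=grab("wrist","fin"); t=grab("top","fint"); s=grab("side","fins")
P=cloud(f); hsv=cv2.cvtColor(f["im"],cv2.COLOR_RGB2HSV).astype(int)
red=big(((hsv[...,0]<8)|(hsv[...,0]>172))&(hsv[...,1]>150)&(P[...,2]>50)); v,u=np.nonzero(red)
c,wh,b=rect(onplane(f,np.c_[u,v],60)[:,:2]); ex=np.array([np.cos(b),np.sin(b)])
A=np.c_[P[red][:,:2]-c,np.ones(len(u))]; k,*_=np.linalg.lstsq(A,P[red][:,2],rcond=None)
print("plate",c,wh,np.rad2deg(b),"eye-stud s",(c-31*ex-S)@ex,"median z",np.nanmedian(P[red][:,2]),"slopes deg",np.rad2deg(k[:2]))
a=cv2.resize(f["im"][30:250,220:420,::-1],(400,440)); b=cv2.resize(s["im"][215:300,270:380,::-1],(400,309)); b=np.vstack([b,np.zeros((131,400,3),np.uint8)])
cv2.imwrite("pics/finc.png",np.hstack([a,b]))
```

```text
sf-18.4 zf0 0 hit=False t 23.77 p [523.7 168.1  88.6] F [-1.6  0.5  5.5] M [0.03 0.07 0.01] w 10.5
  err s 0.02 z 0.18
open t 24.17 p [523.4 168.   88. ] F [-0.6 -0.3  0.1] M [-0.01  0.01 -0.03] w 39.8
lift hit False
 t 26.26 p [498.2 167.9 248.6] F [ 0.4  0.1 -0.3] M [0.   0.04 0.01] w 40.2
plate [539.82189941 166.18029785] [115.02039337  45.33286667] 173.1431121826172 eye-stud s -3.402210351971697 median z 59.41746919062621 slopes deg [-0.14856504 -0.39278108]
```

View pics/finc.png

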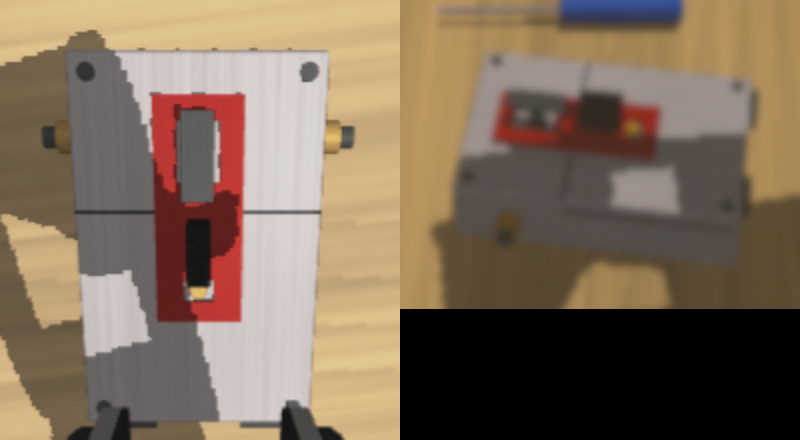

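View pics/fint.png

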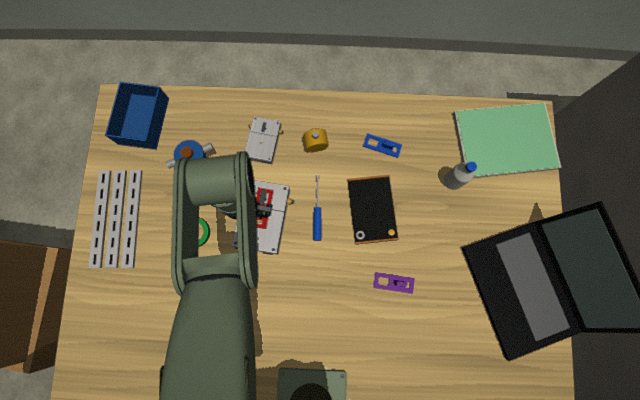

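The close view shows the plate flat at top z 59.4, against 60 expected with this camera's bias of about -0.7. The dowel is in the hole at (198,293) and the head spans the eye at (197,155). In the top view the nut, washer, driver and other visible items are where they started.

```bash
python3 -c "
from plant import ctrl
print(ctrl.finish_job())"
```

```text
the job is handed in; nothing more can be done
None
```

The red latch plate is refitted, lying flat on the housing with its rear hole over the dowel, and the job is handed in at about 26 s of the 72 s allowed.

**What I did:** I gripped the plate by its fin and tilted it 32° to pass the eye over the stud head. I slid it to neck contact at about 3 N, levelled it under the head and probed for the dowel at 3–5 N. The hole dropped over the dowel about 13 mm back from neck contact. I seated the plate at about 6 N, the highest force read, then let go and backed off.

**Last checks:**
- **Flat:** the plate's top face read 59.4 mm, against 60 expected with a camera bias of about -0.7, and its tilt was under 0.4°.
- **Aligned:** its direction was 173.1°, against 173.0° for the housing.
- **Dowel:** brass is visible inside the rear hole, and the plate seated 7.5 mm below the height at which it rested on the dowel tip (8 expected).
- **Other items:** those visible in the final top view are where they started. The arm partly hid the filter and tape, so I did not confirm those two.

**Discrepancies:** neck contact came about 1 mm from where the camera put it, and I corrected for that by feel. No check failed.

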